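# Sort counter returns and stack the totes

## Task

Sort the returned parts lying on the counter: put the loose pulley in the tote that already holds a pulley and the solenoid in the carton with the other solenoid, setting every part down rather than dropping it. Stack the empty tote squarely on the tote of pulleys, turned end for end so that it stands level on the ledges instead of nesting down towards the parts, and have both bearings lying in this upper tote at the end. Leave the mug and the screwdriver where they are.

Things in the scene. Friction and masses are not known exactly. Their poses are not given: they have to be found in the camera images.
- pulley: loose alternator pulley, plain steel, 0.25 kg: a ribbed wheel 50 mm across and 22 mm high with a smooth collar 26 mm across standing up on it from z = 22 to z = 40 mm (grip the collar). Stands on the counter, collar up. Origin: centre of its underside
- bearing_a: one of two equal loose ball bearings, flat steel rings with black seals, 40 mm across, 12 mm high, lying flat. Origin: centre of its underside
- bearing_b: the other ball bearing, same size (40 mm across, 12 mm high), lying flat. Origin: centre of its underside
- solenoid: loose starter solenoid, 0.35 kg: a steel cylinder 42 mm across lying along its x axis from x = -30 to +30 mm, with a cross flange 64 mm wide (y) and 42 mm high at x = +30 to +35 mm, a plunger out to x = +51 mm, and a black cap with two copper studs out to x = -56 mm. Origin: on its underside, below the middle of the cylinder; z up, the cylinder's axis at z = 21 mm
- tote_low: grey tote that holds a pulley (at about x -50 mm, y 0; x +30, y 0 is free). 212 (x) x 132 (y) x 70 mm, floor 3 mm thick and 160 x 93 mm inside, mouth inside 194 x 114 mm. Origin: centre of its underside, z up. White card strip on the rim at x = -101 mm. Each long wall has two pillars inside, at x = -64 and +42 mm, 28 mm long, floor 64 mm wide between them; their flat tops are ledges at z = 58 mm
- tote_top: the empty tote, 0.17 kg: same make, sizes and frame as tote_low, card strip at its own x = -101 mm. To pick it up: rim 9 mm thick, centre line 61.5 mm from the origin either way in y; at the middle of each long side (x within 27 mm) both faces of the rim are upright and clear from the top, z = 70 mm, down to z = 44 mm. At the start the card strips of both totes point much the same way
- tote_top_card (a point): middle of the empty tote's card strip, x = -101, z = 70 mm in its frame. Set on tote_low with the card strips at the same end, this tote nests (sinks in); with them at opposite ends and origin above origin it stands on tote_low's ledges, its underside 58 mm above tote_low's, with about 12 mm of play each way in x, 8 mm in y
- carton: open cardboard carton, fixed, 220 (x) x 150 (y) x 55 mm high, walls and floor 4 mm. Origin: centre of its underside. One solenoid like the loose one lies in it at about x = -58 mm, across the carton (along y); the other end, about x = +48 mm, is free
- mug: white coffee mug, 80 mm across, 95 mm high, at the left; stays where it is. Origin: centre of its underside
- screwdriver: screwdriver, about 200 mm long, lying to the right of the parts; stays where it is. Its length is along its x axis
There are look-alikes about, which are no part of the job. Leave any turquoise or yellow look-alike of the solenoid alone. Leave any purple look-alike of the bearing_a alone.

How it is judged (in metres and radians):
At the end, for the whole second after the job is handed in: Pulley in tote_low, solenoid in carton, bearings in tote_top; tote_top on tote_low's ledges (underside 53-64 mm above tote_low's, origins within 14 mm along x, 12 mm along y), card strips at opposite ends, both totes within 0.06 rad of level; all at rest (under 0.03 m/s) (x of pulley in the frame of tote_low between -0.083 and 0.083 m and y of pulley in the frame of tote_low between -0.05 and 0.05 m and z of pulley in the frame of tote_low between -0.01 and 0.035 m and x of solenoid in the frame of carton between -0.108 and 0.108 m and y of solenoid in the frame of carton between -0.073 and 0.073 m and z of solenoid in the frame of carton between -0.01 and 0.06 m and x of bearing_a in the frame of tote_top between -0.086 and 0.086 m and y of bearing_a in the frame of tote_top between -0.05 and 0.05 m and z of bearing_a in the frame of tote_top between -0.01 and 0.03 m and x of bearing_b in the frame of tote_top between -0.086 and 0.086 m and y of bearing_b in the frame of tote_top between -0.05 and 0.05 m and z of bearing_b in the frame of tote_top between -0.01 and 0.03 m and x of tote_top in the frame of tote_low between -0.014 and 0.014 m and y of tote_top in the frame of tote_low between -0.012 and 0.012 m and z of tote_top in the frame of tote_low between -0.01 and 0.064 m and z of tote_top in the frame of tote_low above 0.053 m and x of tote_top_card in the frame of tote_low above 0.06 m and angle between each of tote_top, tote_low's own z axis and vertical below 0.06 rad and linear speed of each of pulley, solenoid, bearing_a, bearing_b, tote_low, tote_top below 0.03 m/s); the robot touches nothing.
It fails at once if a part is dropped into its tote or carton (free fall of more than about 40 mm, 0.9 m/s) instead of being set down ((linear speed of pulley above 0.9 m/s and x of pulley in the frame of tote_low between -0.083 and 0.083 m and y of pulley in the frame of tote_low between -0.05 and 0.05 m and z of pulley in the frame of tote_low between -0.01 and 0.06 m) or (linear speed of solenoid above 0.9 m/s and x of solenoid in the frame of carton between -0.108 and 0.108 m and y of solenoid in the frame of carton between -0.073 and 0.073 m and z of solenoid in the frame of carton between -0.01 and 0.06 m) or (linear speed of bearing_a above 0.9 m/s and x of bearing_a in the frame of tote_top between -0.086 and 0.086 m and y of bearing_a in the frame of tote_top between -0.05 and 0.05 m and z of bearing_a in the frame of tote_top between -0.01 and 0.06 m) or (linear speed of bearing_b above 0.9 m/s and x of bearing_b in the frame of tote_top between -0.086 and 0.086 m and y of bearing_b in the frame of tote_top between -0.05 and 0.05 m and z of bearing_b in the frame of tote_top between -0.01 and 0.06 m)).
It fails at once if the coffee mug is moved more than 30 mm (distance of mug from where it was at the start of the episode above 0.03 m).
It fails at once if the screwdriver is moved more than 30 mm (distance of screwdriver from where it was at the start of the episode above 0.03 m).
It also fails if it takes over 128 s, if anything falls off the work surface, if the arm or the gripper's body presses on something with over 40 N, if the wrist force passes 120 N, or if a joint passes its speed limit or range.

## Robot

A 6-joint arm with a two-finger parallel gripper is mounted at the origin on the work surface. World frame = base frame: x ahead of the robot, y to its left, z up, the work surface at z = 0. Lengths are in m, angles in degrees, forces in N, time in s.
With the tool pointing down it reaches from about 0.25 to 0.725 m from the base axis. Payload 9.7 kg.
Tool frame: the origin (TCP) lies between the finger pads; the fingertips stand 17 mm ahead of it and the grasp point (between the pads) lies 2 mm behind it; z points along the fingers, y is the direction in which the jaws open and shut (so a half turn about z gives the same grasp; the last joint's range is limited). The gripper opens to 85 mm and grips with 20 to 120 N. Pads are 22 mm wide; open, the fingers measure 114 mm over their backs; the gripper's body (76 mm by 85 mm) begins 54 mm behind the grasp point. The pads swing forward as they close: fully open they stand 13 mm farther back than shut.
Start: joints at [-67.151, 4.979, 10.078, 95.1, 0, 90], TCP at [0.214, -0.507, 0.248] pointing down, gripper open.
Joint ranges: [-179.16, 179.16], [-48.56, 103.87], [-65.8, 70.77], [-126.05, 130.52], [-82.76, 87.17], [-180, 180]. Speed limits (degrees/s): [127.2, 127.2, 147.25, 180, 180, 180].

## Interface

Orientations are given as [roll, pitch, yaw] about the fixed x, y, z axes, in that order (R = Rz(yaw) Ry(pitch) Rx(roll)).
In Python, from workcell import monitor, cams, order gives the robot as it stands. The module is installed in compiled form; this text tells all that it offers.
- The arm moves only by the shell command python3 -m handwheel 'ROWS' [OPENING] [FORCE]. ROWS is JSON, a list of rows, each a list of 6 numbers: the shift along the tool's x, y, z in m, then the turn, a rotation vector about the tool's x, y, z in degrees. In form: [[tx, ty, tz, wx, wy, wz], ...]. A call has exactly 8 rows; each row shifts and turns the commanded pose from where the row before left it, along the tool's axes as they then stand; what a row does not reach is not made up. A row lasts 1/12 s, in which the tool goes at most 41.7 mm and 7.16 degrees, less where a joint would pass 70% of its speed; a pose out of reach is approached as far as the arm can. A call is refused whole if a number of a shift passes 0.0417 or a number of a turn 7.16, either way. A call with a gripper value outside its range is refused whole. OPENING is the opening, from -1 (shut) to 1 (fully open), set as the call begins (- or left out, the last holds). The fingers move at their own pace and stop on an object; FORCE is the grip in N (left out, the last holds). Time passes only in rows, so rows that do not move let the fingers close, or fill a call up. It gives the time, the measured TCP pose, the force and the opening at its end, in the units of the state.
- monitor.get_obs(): the state, without advancing time (a new reading comes with each control period).
- cams.camera(name): name is "side" or "top"; returns a dict with "img" (400x640x3 uint8, red, green, blue), "depth" (400x640 float32, m along the optical axis (not along the pixel's ray), 0 where there is no reading), "fx", "fy", "cx", "cy" (pixels), "rvec" (rotation vector, rad) and "tvec" (3), from world to camera coordinates, as OpenCV has them. Camera axes: x right, y down, z forward; pixel columns grow to the right and rows downward; lengths in m; the calibration is good to about 2 mm. A picture is of the moment at which its call begins.
- order.job_done(): hands the job in, once; it reports no verdict.
The state is a dict: "time": time; "q": joint angles; "qd": joint speeds; "joint_efforts": joint torques, N m; "ee_pos": TCP position; "tcp_rot": TCP orientation; "wrist_force": force on the tool from outside, world axes, zero at the start; "torque": the same for the moment, N m; "opening": finger opening in m.
Only numpy, scipy, OpenCV 4.12 (cv2) and the standard library are available. Lean on these libraries where they do the work, as an engineer would, in place of code of your own. Each camera call takes 0.05 s, during which the arm holds its last target. There are 200 camera calls.

## Working session

There is one attempt and no reset: what is moved stays moved. The work goes in short steps, Python scripts to look and compute and a shell command to move; the robot and the scene stay as the last step left them, time stands still between calls to the robot, and variables do not carry over. Pictures are saved under pics/ and viewed, about 12 in all and at most 16, crops included, and the job is handed in when it is done.

```bash
mkdir -p pics
cat > h.py <<'E'
import numpy as np,cv2
from scipy.spatial.transform import Rotation as R
from workcell import monitor,cams,order
def snap(name):
    c=cams.camera(name); c["R"]=cv2.Rodrigues(np.array(c["rvec"],float))[0]; c["t"]=np.array(c["tvec"],float).ravel(); return c
def world(c,u,v,z=None):
    "pixel to world: by depth, or on the plane z"
    r=np.array([(u-c["cx"])/c["fx"],(v-c["cy"])/c["fy"],1.])
    if z is None: return c["R"].T@(r*c["depth"][int(v),int(u)]-c["t"])
    o=-c["R"].T@c["t"]; d=c["R"].T@r; return o+d*(z-o[2])/d[2]
def cloud(c):
    v,u=np.mgrid[0:400,0:640]; d=c["depth"]
    p=np.stack([(u-c["cx"])/c["fx"]*d,(v-c["cy"])/c["fy"]*d,d],-1)
    return (p-c["t"])@c["R"]
def save(c,f,box=None,s=1):
    im=c["img"][:,:,::-1]
    if box: im=im[box[1]:box[3],box[0]:box[2]]
    cv2.imwrite("pics/"+f,cv2.resize(im,None,fx=s,fy=s,interpolation=cv2.INTER_CUBIC))
E
python3 - <<'E'
from h import *
for n in("top","side"):
    c=snap(n); save(c,n+"0.png",None,1.25); np.savez(n+"0.npz",**c); print(n,c["fx"],-c["R"].T@c["t"],c["R"][2])
print(monitor.get_obs())
E
```

```text
top 392.7995822754776 [0.35613111 0.06556732 1.25421304] [ 0.03986415 -0.02247542 -0.9989523 ]
side 477.493300645202 [ 0.21937751 -0.86880988  1.06301244] [ 0.12436711  0.67831341 -0.72417107]
{'time': 0.1, 'q': array([-6.71491307e+01,  5.00762267e+00,  1.00398395e+01,  9.50998608e+01,
        1.89301507e-03,  8.99995220e+01]), 'qd': array([ 0.02242242, -0.0458168 ,  0.15102115,  0.16345687,  0.04968488,
       -0.02519463]), 'joint_efforts': array([-5.52621987e-04, -5.21561730e+01,  4.65653229e+01,  1.61767431e-02,
       -1.23447688e-05, -1.81606129e-05]), 'ee_pos': array([ 0.21352066, -0.50666304,  0.24766466]), 'tcp_rot': array([-1.79932356e+02, -1.89357812e-03,  2.28513451e+01]), 'wrist_force': array([ 0.62637338, -0.45652132,  0.24557551]), 'torque': array([ 0.00915437,  0.01501445, -0.04106444]), 'opening': 0.08540918171700565}
```

View pics/top0.png

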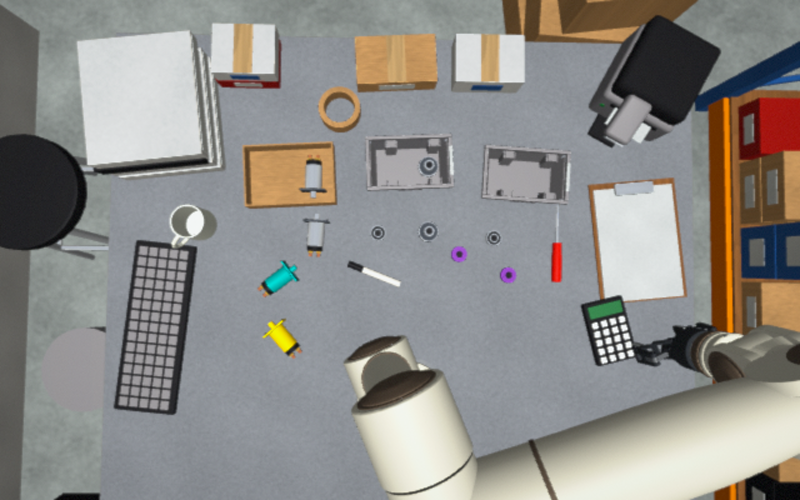

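View pics/side0.png

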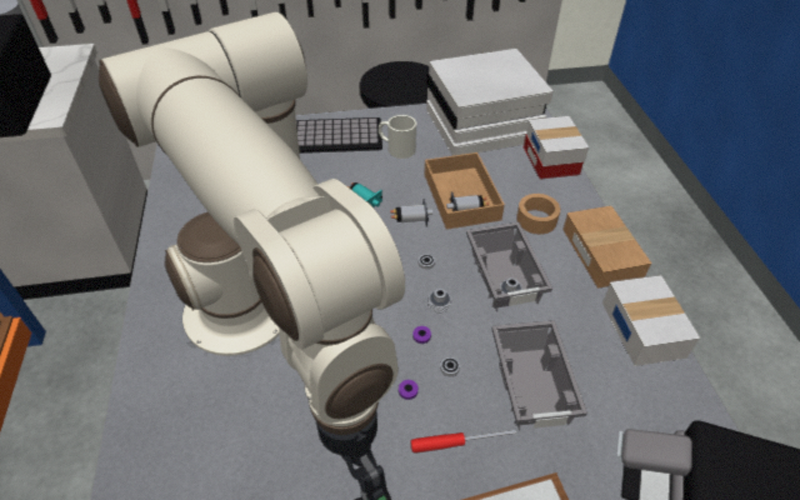

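The top view shows the carton at (290,175) and tote_low at (410,162), with its pulley at (429,166). The empty tote is at (527,174). The loose parts are the solenoid at (315,235), bearings at (378,232) and (494,238), and the pulley at (429,231). The card strips look to be on the right (−y) ends. I'll enlarge the view to measure.

Run:
```python
from h import *
c=dict(np.load("top0.npz")); save(c,"crop1.png",(190,100,350,220),5); save(c,"crop2.png",(310,100,470,220),5)
```

```text
(no output)
```

View pics/crop1.png

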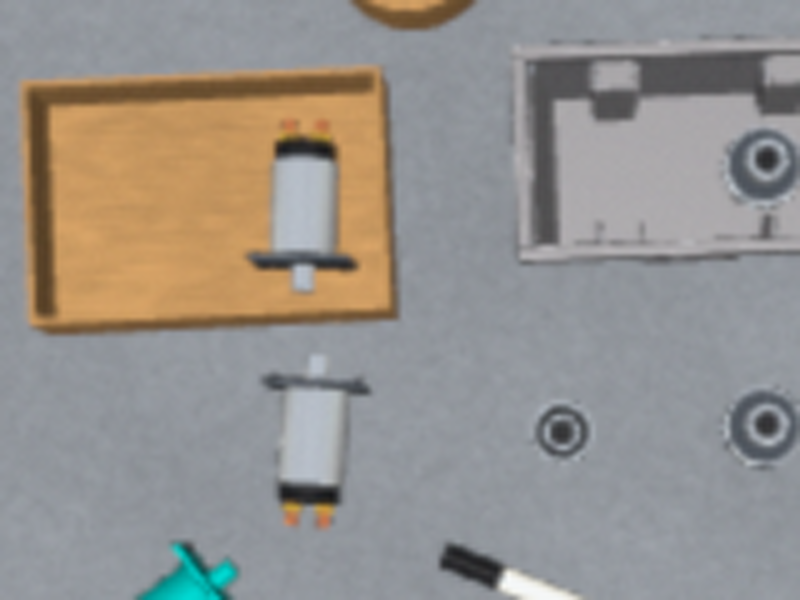

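View pics/crop2.png

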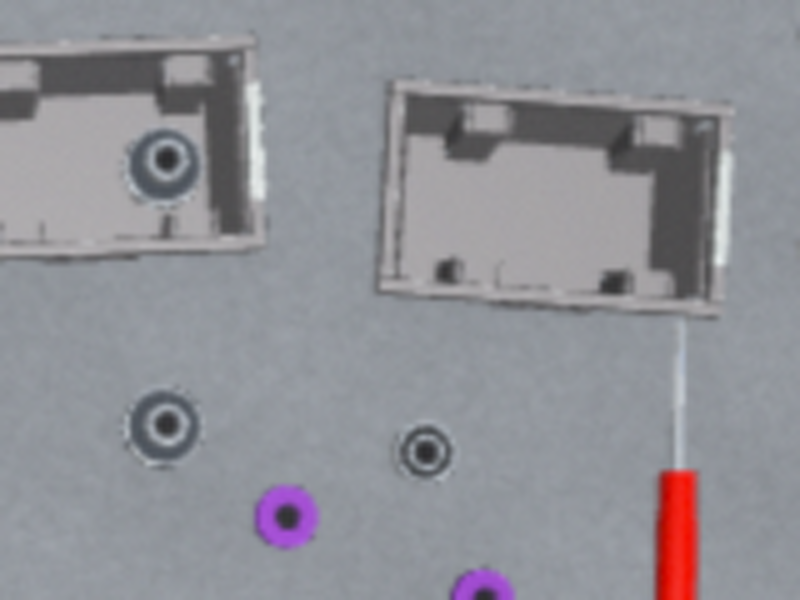

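Run:
```python
from h import *
c=dict(np.load("top0.npz"))
f=lambda k,x,y,z: world(c,(190 if k==1 else 310)+x/5,100+y/5,z)[:2]*1000
def rect(n,P,z):
    p=np.array([f(*q,z) for q in P]); # TL,TR,BR,BL
    m=p.mean(0); d=(p[0]+p[3]-p[1]-p[2])/2; e=(p[0]+p[1]-p[2]-p[3])/2
    print(n,m.round(1),"len",np.linalg.norm(d).round(1),np.linalg.norm(e).round(1),"yaw long",np.degrees(np.arctan2(d[1],d[0])).round(1),"short",np.degrees(np.arctan2(e[1],e[0])).round(1))
rect("low",[(1,516,46),(2,252,40),(2,264,247),(1,522,262)],.07)
rect("top",[(2,388,82),(2,733,104),(2,718,315),(2,380,290)],.07)
rect("carton",[(1,22,85),(1,382,68),(1,397,318),(1,35,330)],.055)
for n,q,z in[("pulley",(1,766,425),.04),("lowpulley",(1,767,158),.043),("bA",(1,562,432),.012),("bB",(2,426,452),.012),
 ("plunger",(1,318,358),.021),("studL",(1,291,526),.021),("studR",(1,324,526),.021),("fl L",(1,263,381),.021),("fl R",(1,370,388),.021),("cylcentre",(1,314,440),.042),("sdtip",(2,682,320),.003),("sdbut",(2,678,600),.02)]: print(n,f(*q,z).round(1))
P=cloud(c)
for n,(u,v) in dict(pul=(343,185),low_floor=(320,135),top_rim=(405,118),carton=(262,114),sol=(252,188),bA=(302.4-3.5,186.4)).items():print(n,(P[int(v),int(u)]*1000).round(1))
```

```text
low [607.4  -5.8] len 206.6 129.7 yaw long 92.7 short 3.0
top [ 581.8 -291.3] len 210.3 129.2 yaw long 86.9 short -3.1
carton [574.3 286.6] len 220.0 152.7 yaw long 93.2 short 4.3
pulley [441.7 -57.2]
lowpulley [608.  -56.2]
bA [437.6  69.4]
bB [ 428.5 -226. ]
plunger [481.6 223.1]
studL [375.9 238.1]
studR [376.1 217.6]
fl L [466.6 257.2]
fl R [463.1 190.2]
cylcentre [428.7 222. ]
sdtip [ 516.3 -393.9]
sdbut [ 336.3 -384.6]
pul [441.6 -56.5  41.2]
low_floor [605.3  14.7  -2.9]
top_rim [ 647.5 -242.2   69. ]
carton [654.6 195.4  60.8]
sol [428.8 224.7  40.3]
bA [438.8  83.4  10.2]
```

The rectangles come out near the given sizes: tote 207–210 × 130 mm, carton 220 × 153 mm, collar top at 41 mm. These are good enough to act on. First I'll set yaw to 0 and go above the pulley.

```bash
cat > s.py <<'E'
import sys
from h import *
o=monitor.get_obs(); print("t",round(o["time"],2),"pos",np.round(o["ee_pos"],4),"rpy",np.round(o["tcp_rot"],2),"F",np.round(o["wrist_force"],1),"open",round(o["opening"],4),"q",np.round(o["q"],0))
if len(sys.argv)>1:
    x,y,z,yaw=map(float,sys.argv[1:5]); Rm=R.from_euler("xyz",o["tcp_rot"],degrees=True)
    print("tool shift to target",Rm.inv().apply(np.array([x,y,z])-o["ee_pos"]).round(4),"turn",(Rm.inv()*R.from_euler("xyz",[180,0,yaw],degrees=True)).as_rotvec(degrees=True).round(2))
E
python3 -m handwheel '[[0,0,0,0,0,5.7],[0,0,0,0,0,5.7],[0,0,0,0,0,5.7],[0,0,0,0,0,5.75],[0.0175,-0.0346,0,0,0,0],[0.0175,-0.0346,0,0,0,0],[0.0175,-0.0346,0,0,0,0],[0.0175,-0.0346,0,0,0,0]]' 0.2 60
python3 -m handwheel '[[0.0175,-0.0346,0,0,0,0],[0.0175,-0.0346,0,0,0,0],[0.0175,-0.0346,0,0,0,0],[0.0175,-0.0346,0,0,0,0],[0.0175,-0.0346,0,0,0,0],[0.0175,-0.0346,0,0,0,0],[0.0175,-0.0346,0,0,0,0],[0.0175,-0.0346,0,0,0,0]]'
python3 s.py 0.4417 -0.057 0.12 0
```

```text
time: 0.77
ee_pos: [0.2837, -0.3669, 0.2478]
tcp_rot: [-180.0, 0.0, -0.1]
wrist_force: [1.1, -0.5, 1.0]
opening: 0.0512
time: 1.43
ee_pos: [0.4239, -0.0897, 0.2482]
tcp_rot: [180.0, -0.0, 0.0]
wrist_force: [0.2, -1.1, 0.3]
opening: 0.0512
t 1.43 pos [ 0.4239 -0.0897  0.2482] rpy [180.  -0.   0.] F [ 0.2 -1.1  0.3] open 0.0512 q [-12. -11.  -5.  96.  -0. 168.]
tool shift to target [ 0.0178 -0.0327  0.1282] turn [ 0. -0.  0.]
```

q6 is close to its limit at yaw 0, so I'll swap to yaw 180 for the work on the left while descending part way.

```bash
python3 -m handwheel '[[0,0,0.004,0,0,-7.15],[0,0,0.004,0,0,-7.15],[0,0,0.004,0,0,-7.15],[0,0,0.004,0,0,-7.15],[0,0,0.004,0,0,-7.15],[0,0,0.004,0,0,-7.15],[0,0,0.004,0,0,-7.15],[0,0,0.004,0,0,-7.15]]' >/dev/null
python3 -m handwheel '[[0,0,0.004,0,0,-7.15],[0,0,0.004,0,0,-7.15],[0,0,0.004,0,0,-7.15],[0,0,0.004,0,0,-7.15],[0,0,0.004,0,0,-7.15],[0,0,0.004,0,0,-7.15],[0,0,0.004,0,0,-7.15],[0,0,0.004,0,0,-7.15]]' >/dev/null
python3 -m handwheel '[[0,0,0.004,0,0,-7.15],[0,0,0.004,0,0,-7.15],[0,0,0.004,0,0,-7.15],[0,0,0.004,0,0,-7.15],[0,0,0.004,0,0,-7.15],[0,0,0.004,0,0,-7.15],[0,0,0.004,0,0,-7.15],[0,0,0.004,0,0,-7.15]]' >/dev/null
python3 -m handwheel '[[0,0,0,0,0,-4.2],[0,0,0,0,0,-4.2],[-0.006,0.011,0,0,0,0],[-0.006,0.011,0,0,0,0],[-0.006,0.011,0,0,0,0],[0,0,0.02,0,0,0],[0,0,0.02,0,0,0],[0,0,0,0,0,0]]' >/dev/null
python3 s.py 0.4417 -0.057 0.042 180
python3 - <<'E'
from h import *
c=snap("side"); save(c,"a.png",(300,170,460,290),4)
E
```

```text
t 4.1 pos [ 0.4399 -0.0582  0.1087] rpy [ 179.96   -0.3  -179.97] F [-0.1 -0.4 -1.2] open 0.0511 q [ -8. -10. -20.  80.  -0.  -8.]
tool shift to target [-0.0022  0.0011  0.0667] turn [ 0.04 -0.3   0.03]
```

View pics/a.png

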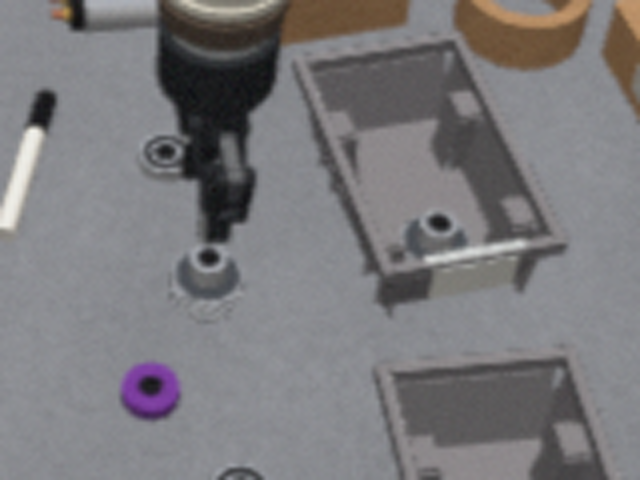

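The side view shows the gripper right behind and above the collar at (208,258), consistent with the numbers. I'll descend and grip.

```bash
python3 -m handwheel '[[-0.002,0.001,0.012,0,0,0],[0,0,0.015,0,0,0],[0,0,0.015,0,0,0],[0,0,0.012,0,0,0],[0,0,0.008,0,0,0],[0,0,0.004,0,0,0],[0,0,0,0,0,0],[0,0,0,0,0,0]]' 
python3 -m handwheel '[[0,0,0,0,0,0],[0,0,0,0,0,0],[0,0,0,0,0,0],[0,0,0,0,0,0],[0,0,0,0,0,0],[0,0,0,0,0,0],[0,0,-0.005,0,0,0],[0,0,-0.01,0,0,0]]' -1 60
python3 -m handwheel '[[0,0,-0.02,0,0,0],[0,0,-0.02,0,0,0],[0,0,-0.02,0,0,0],[0,0,-0.02,0,0,0],[0,0,-0.02,0,0,0],[0,0,-0.01,0,0,0],[0,0,0,0,0,0],[0,0,0,0,0,0]]' 
python3 s.py 0.606 0.024 0.160 182.8
```

```text
time: 4.82
ee_pos: [0.4438, -0.0577, 0.0467]
tcp_rot: [-180.0, 0.0, 180.0]
wrist_force: [0.0, -0.4, 0.0]
opening: 0.0512
time: 5.48
ee_pos: [0.4428, -0.0576, 0.0608]
tcp_rot: [180.0, -0.1, 180.0]
wrist_force: [0.3, -0.1, -2.8]
opening: 0.0227
time: 6.15
ee_pos: [0.4437, -0.0577, 0.1713]
tcp_rot: [-180.0, 0.0, 180.0]
wrist_force: [-0.4, -0.2, -2.6]
opening: 0.0231
t 6.15 pos [ 0.4437 -0.0577  0.1713] rpy [-1.8e+02  3.0e-02  1.8e+02] F [-0.4 -0.2 -2.6] open 0.0231 q [ -7. -10. -13.  87.  -0.  -7.]
tool shift to target [-0.1623  0.0817  0.0113] turn [-0.    0.03 -2.8 ]
```

Pulley held (2.6 N weight), and the TCP is 46 mm above its underside. I'll move above tote_low's free spot.

```bash
python3 -m handwheel '[[-0.023,0.0117,0,0,0,0],[-0.023,0.0117,0,0,0,0],[-0.023,0.0117,0,0,0,0],[-0.023,0.0117,0,0,0,0],[-0.023,0.0117,0,0,0,0],[-0.023,0.0117,0,0,0,0],[-0.023,0.0117,0,0,0,-2.8],[0,0,0,0,0,0]]' 
python3 -m handwheel '[[0,0,0.02,0,0,0],[0,0,0.02,0,0,0],[0,0,0.01,0,0,0],[0,0,0.01,0,0,0],[0,0,0,0,0,0],[0,0,0,0,0,0],[0,0,0,0,0,0],[0,0,0,0,0,0]]' 
python3 s.py 0.606 0.024 0.050 182.8
python3 - <<'E'
from h import *
c=snap("side"); save(c,"b.png",(300,140,460,260),4)
E
```

```text
time: 6.82
ee_pos: [0.6068, 0.0261, 0.1678]
tcp_rot: [180.0, -0.2, -177.0]
wrist_force: [-0.6, 0.3, -2.6]
opening: 0.023
time: 7.48
ee_pos: [0.6051, 0.0242, 0.1125]
tcp_rot: [-180.0, 0.1, -177.2]
wrist_force: [-0.3, 0.5, -2.7]
opening: 0.0231
t 7.48 pos [0.6051 0.0242 0.1125] rpy [-1.8000e+02  1.0000e-01 -1.7721e+02] F [-0.3  0.5 -2.7] open 0.0231 q [ 2. 12.  3. 81. -0. -1.]
tool shift to target [-0.0008 -0.0002  0.0625] turn [-0.    0.1  -0.01]
```

View pics/b.png

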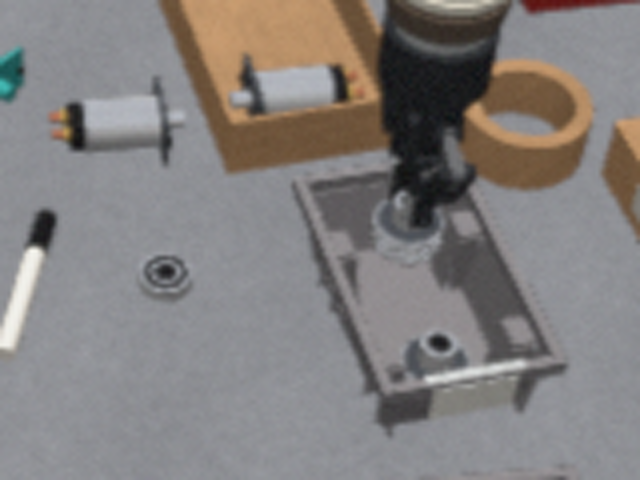

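The pulley hangs centred over the free half of the tote, at (408,225). I'll lower it and watch the force.

```bash
python3 -m handwheel '[[0,0,0.015,0,0,0],[0,0,0.015,0,0,0],[0,0,0.013,0,0,0],[0,0,0.008,0,0,0],[0,0,0.004,0,0,0],[0,0,0.003,0,0,0],[0,0,0,0,0,0],[0,0,0,0,0,0]]' 
python3 -m handwheel '[[0,0,0.001,0,0,0],[0,0,0.001,0,0,0],[0,0,0.001,0,0,0],[0,0,0.001,0,0,0],[0,0,0,0,0,0],[0,0,0,0,0,0],[0,0,0,0,0,0],[0,0,0,0,0,0]]'
```

```text
time: 8.2
ee_pos: [0.6049, 0.0242, 0.0539]
tcp_rot: [-180.0, 0.0, -177.2]
wrist_force: [-0.2, 0.1, -1.8]
opening: 0.023
time: 8.87
ee_pos: [0.6049, 0.0242, 0.0506]
tcp_rot: [-180.0, 0.1, -177.2]
wrist_force: [-1.5, 0.2, 5.1]
opening: 0.0231
```

```bash
python3 -m handwheel '[[0,0,0,0,0,0],[0,0,0,0,0,0],[0,0,0,0,0,0],[0,0,0,0,0,0],[0,0,-0.01,0,0,0],[0,0,-0.02,0,0,0],[0,0,-0.03,0,0,0],[0,0,-0.03,0,0,0]]' 0.0 60
python3 -m handwheel '[[0,0,-0.03,0,0,0],[0,0,0,0,0,6.85],[0,0,0,0,0,6.85],[0,0,0,0,0,6.85],[0,0,0,0,0,6.85],[0,0,0,0,0,6.85],[0,0,0,0,0,6.85],[0,0,0,0,0,6.85]]' 
python3 -m handwheel '[[0,0,0,0,0,6.85],[0,0,0,0,0,6.85],[0,0,0,0,0,6.85],[0,0,0,0,0,6.85],[0,0,0,0,0,6.85],[0,0,0,0,0,6.85],[0,0,0,0,0,6.85],[0,0,0,0,0,0]]'
python3 s.py 0.5204 -0.288 0.12 86.9
python3 - <<'E'
from h import *
c=snap("side"); save(c,"c.png",(300,140,480,350),3)
E
```

```text
time: 9.53
ee_pos: [0.604, 0.0242, 0.1404]
tcp_rot: [180.0, -0.1, -177.2]
wrist_force: [1.0, -0.2, 1.1]
opening: 0.0428
time: 10.2
ee_pos: [0.6046, 0.0243, 0.1701]
tcp_rot: [180.0, 0.0, 134.5]
wrist_force: [0.1, 0.4, 0.2]
opening: 0.0428
time: 10.87
ee_pos: [0.6046, 0.0243, 0.1701]
tcp_rot: [180.0, -0.0, 86.6]
wrist_force: [1.4, -0.3, 0.3]
opening: 0.0429
t 10.87 pos [0.6046 0.0243 0.1701] rpy [179.97  -0.    86.58] F [ 1.4 -0.3  0.3] open 0.0429 q [ 2. 12.  9. 87.  0. 96.]
tool shift to target [-0.3167 -0.0655  0.05  ] turn [ 0.03 -0.   -0.32]
```

View pics/c.png

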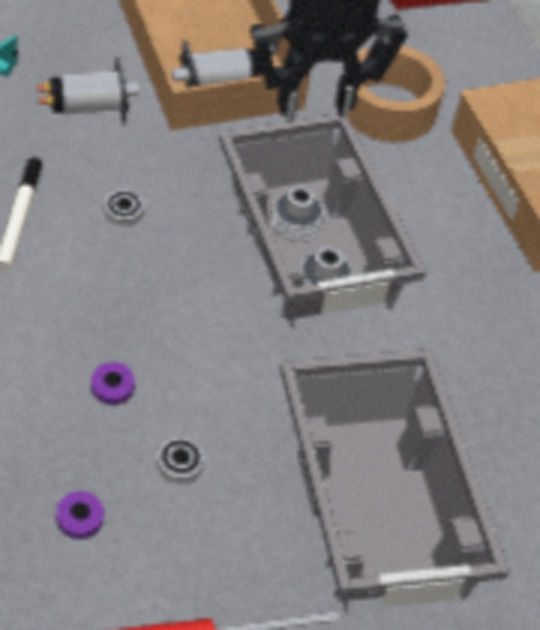

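The loose pulley stands in tote_low at (298,208) and both card strips are at the near (−y) ends. Next I'll go to the empty tote's near rim.

```bash
python3 -m handwheel '[[-0.0396,-0.0082,0,0,0,0],[-0.0396,-0.0082,0,0,0,0],[-0.0396,-0.0082,0,0,0,0],[-0.0396,-0.0082,0,0,0,0],[-0.0396,-0.0082,0,0,0,0],[-0.0396,-0.0082,0,0,0,0],[-0.0396,-0.0082,0,0,0,0],[-0.0396,-0.0082,0,0,0,0]]' >/dev/null
python3 -m handwheel '[[0,0,0.015,0,0,0],[0,0,0.02,0,0,0],[0,0,0.015,0,0,0],[0,0,0.01,0,0,0],[0,0,0,0,0,0],[0,0,0,0,0,0],[0,0,0,0,0,0],[0,0,0,0,0,0]]' 0.0 80 >/dev/null
python3 s.py 0.5204 -0.288 0.066 86.9
python3 - <<'E'
from h import *
c=snap("side"); save(c,"d.png",(360,230,480,350),5)
E
```

```text
t 12.25 pos [ 0.5226 -0.2886  0.1107] rpy [1.799e+02 5.000e-02 8.696e+01] F [-0.8 -0.   0.7] open 0.0426 q [-29.  11.   1.  80.   0.  64.]
tool shift to target [ 0.0005 -0.0023  0.0447] turn [0.1  0.05 0.06]
```

View pics/d.png

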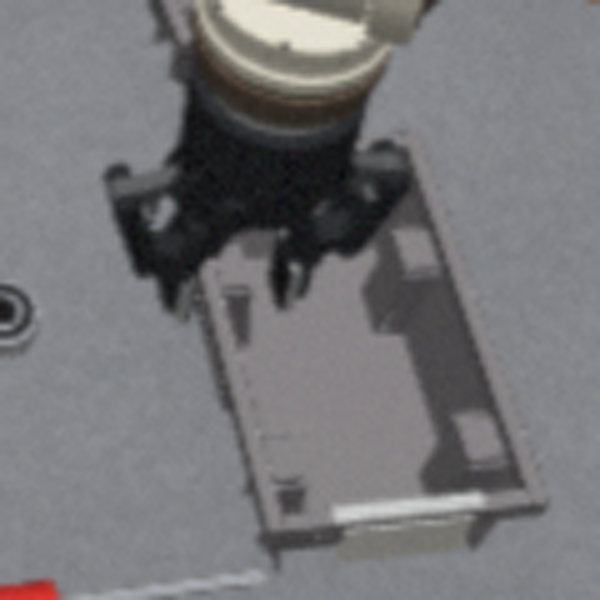

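```bash
python3 -m handwheel '[[0,-0.002,0.01,0,0,0],[0,0,0.015,0,0,0],[0,0,0.012,0,0,0],[0,0,0.006,0,0,0],[0,0,0.002,0,0,0],[0,0,0,0,0,0],[0,0,0,0,0,0],[0,0,0,0,0,0]]'
python3 -m handwheel '[[0,0,0,0,0,0],[0,0,0,0,0,0],[0,0,0,0,0,0],[0,0,0,0,0,0],[0,0,0,0,0,0],[0,0,0,0,0,0],[0,0,0,0,0,0],[0,0,0,0,0,0]]' -1 80
python3 -m handwheel '[[0,0,-0.003,0,0,0],[0,0,-0.005,0,0,0],[0,0,-0.01,0,0,0],[0,0,-0.01,0,0,0],[0,0,-0.01,0,0,0],[0,0,-0.01,0,0,0],[0,0,0,0,0,0],[0,0,0,0,0,0]]'
```

```text
time: 12.97
ee_pos: [0.5203, -0.2886, 0.065]
tcp_rot: [179.9, 0.0, 86.9]
wrist_force: [-1.3, 0.2, -0.5]
opening: 0.0426
time: 13.63
ee_pos: [0.5204, -0.2887, 0.0658]
tcp_rot: [179.9, 0.0, 86.9]
wrist_force: [-2.1, 0.9, 7.3]
opening: 0.0076
time: 14.3
ee_pos: [0.5203, -0.2887, 0.1132]
tcp_rot: [179.9, 0.0, 86.9]
wrist_force: [-0.4, -0.3, -1.6]
opening: 0.0075
```

The tote is held (1.6 N). I'll lift it on, turn it end for end (26 × −7.15°), then check.

```bash
python3 -m handwheel '[[0,0,-0.02,0,0,0],[0,0,-0.03,0,0,0],[0,0,-0.03,0,0,0],[0,0,-0.03,0,0,0],[0,0,0,0,0,-3],[0,0,0,0,0,-7.15],[0,0,0,0,0,-7.15],[0,0,0,0,0,-7.15]]'
python3 -m handwheel '[[0,0,0,0,0,-7.15],[0,0,0,0,0,-7.15],[0,0,0,0,0,-7.15],[0,0,0,0,0,-7.15],[0,0,0,0,0,-7.15],[0,0,0,0,0,-7.15],[0,0,0,0,0,-7.15],[0,0,0,0,0,-7.15]]'
python3 -m handwheel '[[0,0,0,0,0,-7.15],[0,0,0,0,0,-7.15],[0,0,0,0,0,-7.15],[0,0,0,0,0,-7.15],[0,0,0,0,0,-7.15],[0,0,0,0,0,-7.15],[0,0,0,0,0,-7.15],[0,0,0,0,0,-7.15]]'
python3 -m handwheel '[[0,0,0,0,0,-7.15],[0,0,0,0,0,-7.15],[0,0,0,0,0,-7.15],[0,0,0,0,0,-7.15],[0,0,0,0,0,-7.15],[0,0,0,0,0,-7.15],[0,0,0,0,0,-4.1],[0,0,0,0,0,0]]'
python3 s.py 0.6688 -0.0028 0.22 -87.2
```

```text
time: 14.97
ee_pos: [0.5199, -0.2884, 0.2217]
tcp_rot: [-180.0, -0.0, 111.7]
wrist_force: [-0.2, 0.1, -1.3]
opening: 0.0072
time: 15.63
ee_pos: [0.5198, -0.2884, 0.2215]
tcp_rot: [180.0, -0.1, 168.9]
wrist_force: [0.2, -0.5, -1.9]
opening: 0.0075
time: 16.3
ee_pos: [0.5198, -0.2884, 0.2215]
tcp_rot: [179.9, -0.0, -133.9]
wrist_force: [-0.1, 0.5, -1.0]
opening: 0.0074
time: 16.97
ee_pos: [0.5199, -0.2884, 0.2216]
tcp_rot: [180.0, 0.0, -87.1]
wrist_force: [0.5, 0.2, -0.9]
opening: 0.0074
t 16.97 pos [ 0.5199 -0.2884  0.2216] rpy [ 1.7996e+02  3.0000e-02 -8.7060e+01] F [ 0.5  0.2 -0.9] open 0.0074 q [ -29.   11.   14.   93.    0. -122.]
tool shift to target [-0.2776 -0.1634  0.0016] turn [0.04 0.03 0.14]
```

```bash
python3 -m handwheel '[[-0.014,-0.0082,0,0,0,0],[-0.0278,-0.0163,0,0,0,0],[-0.0278,-0.0163,0,0,0,0],[-0.0278,-0.0163,0,0,0,0],[-0.0278,-0.0163,0,0,0,0],[-0.0278,-0.0163,0,0,0,0],[-0.0278,-0.0163,0,0,0,0],[-0.0278,-0.0163,0,0,0,0]]' >/dev/null
python3 -m handwheel '[[-0.0278,-0.0163,0,0,0,0],[-0.0278,-0.0163,0,0,0,0],[-0.0136,-0.008,0,0,0,0],[0,0,0.01,0,0,0],[0,0,0.01,0,0,0],[0,0,0.01,0,0,0],[0,0,0,0,0,0],[0,0,0,0,0,0]]' >/dev/null
python3 s.py 0.6688 -0.0028 0.126 -87.2
python3 - <<'E'
from h import *
a=snap("side"); b=snap("top"); np.savez("sideE.npz",**a);np.savez("topE.npz",**b)
i=[cv2.resize(a["img"][110:290,310:490],None,fx=2.2,fy=2.2),cv2.resize(b["img"][60:240,240:420],None,fx=2.2,fy=2.2)]
cv2.imwrite("pics/e.png",np.hstack(i)[:,:,::-1])
E
```

```text
t 18.3 pos [ 0.6684 -0.0042  0.1912] rpy [179.89  -0.   -87.36] F [-0.  -0.6 -2.1] open 0.0074 q [ -0.  21.  23.  92.  -0. -93.]
tool shift to target [-0.0014 -0.0005  0.0652] turn [ 0.11 -0.   -0.16]
```

View pics/e.png

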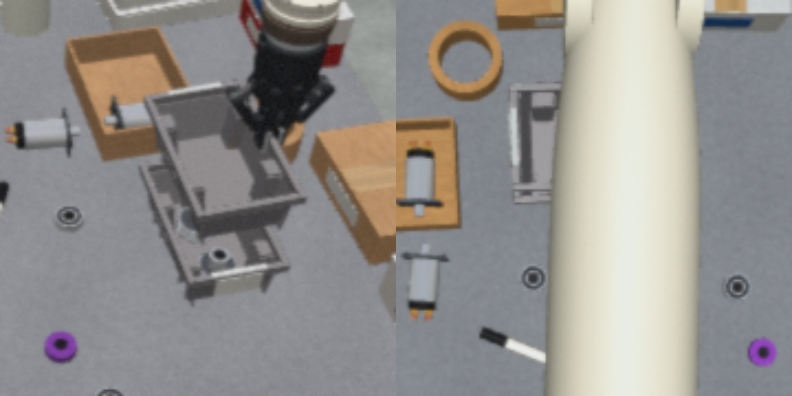

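The upper tote now has its card at the far (+y) end, from (150,98) to (222,85) in the side half. Below it, tote_low has its card near. I'll compare the rim corners.

Run:
```python
from h import *
c=dict(np.load("sideE.npz"))
g=lambda x,y,z:(world(c,310+x/2.2,110+y/2.2,z)[:2]*1000).round(1)
for n,z,P in(("top",.1957,[(146,96),(205,215),(303,197)]),("low",.07,[(141,168),(190,284),(288,265)])):
    p=[g(*q,z) for q in P]; print(n,p,"len",np.linalg.norm(p[0]-p[1]).round(1),np.linalg.norm(p[1]-p[2]).round(1),"centre",((p[0]+p[2])/2).round(1))
P=cloud(c)
for q in[(205,215),(303,198),(190,160),(260,130)]: print(q,(P[int(110+q[1]/2.2),int(310+q[0]/2.2)]*1000).round(0))
```

```text
top [array([537.9,  88.1]), array([ 553.7, -119.5]), array([ 672., -111.])] len 208.2 118.6 centre [605.  -11.5]
low [array([541.6,  85.7]), array([ 552.1, -117.2]), array([ 679.3, -108.3])] len 203.2 127.5 centre [610.4 -11.3]
(205, 215) [ 555. -115.  193.]
(303, 198) [ 671. -110.  193.]
(190, 160) [588.  38. 127.]
(260, 130) [651. -12. 212.]
```

The alignment agrees within a few mm, inside the 8–12 mm play. I'll lower it.

```bash
python3 -m handwheel '[[-0.001,0,0.012,0,0,0],[0,0,0.016,0,0,0],[0,0,0.014,0,0,0],[0,0,0.009,0,0,0],[0,0,0.005,0,0,0],[0,0,0.003,0,0,0],[0,0,0,0,0,0],[0,0,0,0,0,0]]'
python3 -m handwheel '[[0,0,0.002,0,0,0],[0,0,0.002,0,0,0],[0,0,0.001,0,0,0],[0,0,0.001,0,0,0],[0,0,0.001,0,0,0],[0,0,0,0,0,0],[0,0,0,0,0,0],[0,0,0,0,0,0]]'
```

```text
time: 19.07
ee_pos: [0.6695, -0.0022, 0.1341]
tcp_rot: [-179.9, -0.0, -87.3]
wrist_force: [-0.1, 0.5, -0.7]
opening: 0.0074
time: 19.73
ee_pos: [0.6694, -0.0021, 0.1265]
tcp_rot: [-180.0, 0.0, -87.2]
wrist_force: [0.7, 0.3, 1.3]
opening: 0.0077
```

```bash
python3 -m handwheel '[[0,0,0.001,0,0,0],[0,0,0.001,0,0,0],[0,0,0.001,0,0,0],[0,0,0,0,0,0],[0,0,0,0,0,0],[0,0,0,0,0,0],[0,0,0,0,0,0],[0,0,0,0,0,0]]'
python3 -m handwheel '[[0,0,0,0,0,0],[0,0,0,0,0,0],[0,0,0,0,0,0],[0,0,0,0,0,0],[0,0,0,0,0,0],[0,0,0,0,0,0],[0,0,-0.01,0,0,0],[0,0,-0.02,0,0,0]]' -0.2
python3 -m handwheel '[[0,0,-0.03,0,0,0],[0,0,-0.03,0,0,0],[0,0,-0.03,0,0,0],[0.01,0.03,0,0,0,-7],[0.01,0.03,0,0,0,-7],[0.01,0.03,0,0,0,-7],[0,0,0,0,0,0],[0,0,0,0,0,0]]' 0.3 60
python3 s.py 0.4285 -0.226 0.12 0
```

```text
time: 20.4
ee_pos: [0.6701, -0.002, 0.1248]
tcp_rot: [-179.8, -0.0, -87.2]
wrist_force: [3.3, 1.0, 7.4]
opening: 0.0074
time: 21.07
ee_pos: [0.6682, -0.0021, 0.1514]
tcp_rot: [179.8, 0.0, -87.2]
wrist_force: [-0.2, -0.0, -0.8]
opening: 0.034
time: 21.73
ee_pos: [0.5853, -0.0475, 0.2449]
tcp_rot: [-179.9, -0.0, -66.4]
wrist_force: [0.2, 0.4, 0.2]
opening: 0.0552
t 21.73 pos [ 0.5853 -0.0475  0.2449] rpy [-1.7991e+02 -5.0000e-02 -6.6350e+01] F [0.2 0.4 0.2] open 0.0552 q [  -5.   10.   15.   95.    0. -118.]
tool shift to target [0.1006 0.2154 0.1246] turn [-5.000e-02 -9.000e-02 -6.635e+01]
```

The tote is released. Next is bearing_b: move, then turn the long way to yaw −177 so q6 stays in range.

```bash
python3 -m handwheel '[[0.0168,0.0359,0,0,0,0],[0.0168,0.0359,0,0,0,0],[0.0168,0.0359,0,0,0,0],[0.0168,0.0359,0,0,0,0],[0.0168,0.0359,0,0,0,0],[0.0168,0.0359,0,0,0,0],[0,0,0,0,0,6.92],[0,0,0,0,0,6.92]]' >/dev/null
python3 -m handwheel '[[0,0,0.014,0,0,6.92],[0,0,0.014,0,0,6.92],[0,0,0.014,0,0,6.92],[0,0,0.014,0,0,6.92],[0,0,0.014,0,0,6.92],[0,0,0.014,0,0,6.92],[0,0,0.014,0,0,6.92],[0,0,0.014,0,0,6.92]]' >/dev/null
python3 -m handwheel '[[0,0,0.014,0,0,6.92],[0,0,0,0,0,6.92],[0,0,0,0,0,6.92],[0,0,0,0,0,6.92],[0,0,0,0,0,6.92],[0,0,0,0,0,6.92],[0,0,0,0,0,0],[0,0,0,0,0,0]]' >/dev/null
python3 s.py 0.4285 -0.226 0.020 -177.2;  python3 - <<'E'
from h import *
a=snap("side"); b=snap("top"); np.savez("sideF.npz",**a);np.savez("topF.npz",**b)
i=[cv2.resize(a["img"][130:330,310:490],None,fx=2.2,fy=2.2),cv2.resize(b["img"][60:260,240:420],None,fx=2.2,fy=2.2)]
cv2.imwrite("pics/f.png",np.hstack(i)[:,:,::-1])
E
```

```text
t 23.73 pos [ 0.4302 -0.2257  0.1176] rpy [-1.8000e+02  2.0000e-02 -1.7678e+02] F [ 0.2  0.2 -0.1] open 0.0555 q [-28.  -4. -14.  81.   0. -31.]
tool shift to target [ 0.0018 -0.0002  0.0976] turn [-0.    0.02  0.42]
```

View pics/f.png

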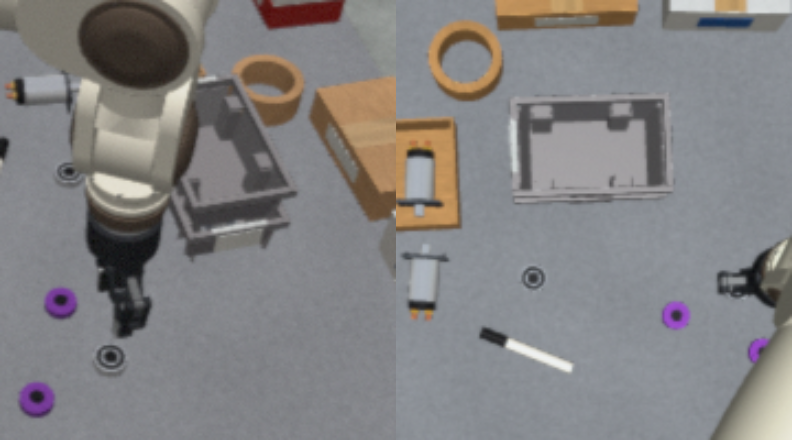

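The upper tote sits on tote_low with its card at the +y end ((515,145) in the top half). I'll check its height, level and centre numerically.

Run:
```python
from h import *
c=dict(np.load("topF.npz")); P=cloud(c)*1000
g=lambda x,y,z=.128: world(c,240+(x-396)/2.2,60+y/2.2,z)[:2]*1000
p=[g(*q) for q in[(511,98),(671,95),(672,193),(514,198)]]
print("centre",np.mean(p,0).round(1),"len",np.linalg.norm((p[0]+p[3]-p[1]-p[2])/2).round(1),"wid",np.linalg.norm((p[0]+p[1]-p[2]-p[3])/2).round(1))
M=(abs(P[...,0]-607)<25)&(abs(P[...,1]+5)<45); q=P[M]; A=np.c_[q[:,:2]-[607,-5],np.ones(len(q))]
s=np.linalg.lstsq(A,q[:,2],rcond=None)[0]; print("floor z",s[2].round(1),"slope",s[:2].round(4),len(q))
C=(abs(P[...,0]-430)<20)&(abs(P[...,1]-150)<30); print("counter z",np.median(P[C][:,2]).round(1))
```

```text
centre [605.1  -6.3] len 209.5 wid 131.2
floor z 62.0 slope [0.0477 0.0185] 486
counter z 1.1
```

```bash
python3 -m handwheel '[[0.002,0,0.02,0,0,0],[0,0,0.02,0,0,0],[0,0,0.02,0,0,0],[0,0,0.018,0,0,0],[0,0,0.012,0,0,0],[0,0,0.006,0,0,0],[0,0,0,0,0,0],[0,0,0,0,0,0]]'
python3 -m handwheel '[[0,0,0,0,0,0],[0,0,0,0,0,0],[0,0,0,0,0,0],[0,0,0,0,0,0],[0,0,0,0,0,0],[0,0,0,0,0,0],[0,0,0,0,0,0],[0,0,0,0,0,0]]' -1 50
python3 s.py 0.4285 -0.226 0.020 -177.2
```

```text
time: 24.5
ee_pos: [0.4278, -0.226, 0.0218]
tcp_rot: [-180.0, 0.0, -176.9]
wrist_force: [0.1, -0.5, -0.1]
opening: 0.0553
time: 25.17
ee_pos: [0.4283, -0.2263, 0.0229]
tcp_rot: [-179.9, 0.1, -177.0]
wrist_force: [-1.6, 0.2, 4.9]
opening: 0.0369
t 25.17 pos [ 0.4283 -0.2263  0.0229] rpy [-1.7993e+02  1.1000e-01 -1.7696e+02] F [-1.6  0.2  4.9] open 0.0369 q [-28.  -2. -22.  70.  -0. -31.]
tool shift to target [-0.0003  0.0002  0.0029] turn [-0.07  0.11  0.24]
```

Floor at 62 mm (61 expected). The tote stands on the ledges, centre within 3 mm. Bearing_b is gripped, so I'll lift it and carry it over.

```bash
python3 -m handwheel '[[0,0,-0.01,0,0,0],[0,0,-0.02,0,0,0],[0,0,-0.03,0,0,0],[0,0,-0.03,0,0,0],[0,0,-0.03,0,0,0],[0,0,-0.03,0,0,0],[0,0,-0.02,0,0,0],[0,0,0,0,0,0]]'
python3 s.py 0.606 -0.043 0.18 -177.2;  python3 - <<'E'
from h import *
c=dict(np.load("topF.npz")); P=cloud(c)*1000
for n,x,y,hx,hy in(("counter",520,150,60,20),("counter2",430,-100,40,40),("floor",605,-5,30,25),("floorwide",600,-5,38,60)):
    M=(abs(P[...,0]-x)<hx)&(abs(P[...,1]-y)<hy)&(P[...,2]<75); q=P[M]; A=np.c_[q[:,:2]-[x,y],np.ones(len(q))]
    print(n,np.linalg.lstsq(A,q[:,2],rcond=None)[0].round(4),len(q))
# rim heights at both long sides
for u,v in((571,97),(571,194),(513,150),(671,150)):
    uu,vv=int(240+(u-396)/2.2),int(60+v/2.2); w=P[vv-2:vv+3,uu-2:uu+3].reshape(-1,3); print(w[w[:,2]>115].mean(0).round(1))
E
```

```text
time: 25.83
ee_pos: [0.4289, -0.2266, 0.1972]
tcp_rot: [-179.8, 0.4, -177.0]
wrist_force: [0.1, -0.6, 0.2]
opening: 0.0368
t 25.83 pos [ 0.4289 -0.2266  0.1972] rpy [-179.77    0.38 -176.96] F [ 0.1 -0.6  0.2] open 0.0368 q [-28.  -5.  -6.  89.   0. -31.]
tool shift to target [-0.1864  0.174   0.0178] turn [-0.23  0.38  0.24]
counter [-0.0048  0.0026  1.3007] 457
counter2 [-0.0388 -0.042   1.7533] 622
floor [-9.00000e-04  7.70000e-03  6.22486e+01] 307
floorwide [1.40000e-02 1.47000e-02 6.19611e+01] 873
[668.1  23.9 128.9]
[544.1  22.6 130. ]
[598.3  96.7 129.1]
[ 601.9 -107.5  127.6]
```

The upper tote is level, with rims at 128–130 mm all round. I'll carry bearing_b over.

```bash
python3 -m handwheel '[[-0.0266,0.0249,0,0,0,0],[-0.0266,0.0249,0,0,0,0],[-0.0266,0.0249,0,0,0,0],[-0.0266,0.0249,0,0,0,0],[-0.0266,0.0249,0,0,0,0],[-0.0266,0.0249,0,0,0,0],[-0.0266,0.0249,0,0,0,0],[0,0,0,0,0,0]]'
python3 -m handwheel '[[0,0,0.02,0,0,0],[0,0,0.02,0,0,0],[0,0,0.02,0,0,0],[0,0,0.01,0,0,0],[0,0,0.01,0,0,0],[0,0,0,0,0,0],[0,0,0,0,0,0],[0,0,0,0,0,0]]'
python3 s.py 0.606 -0.043 0.0845 -177.2
python3 - <<'E'
from h import *
c=snap("side"); save(c,"g.png",(300,120,500,270),3)
E
```

```text
time: 26.5
ee_pos: [0.6071, -0.0376, 0.1899]
tcp_rot: [179.9, -0.0, -176.7]
wrist_force: [1.2, -1.1, -0.6]
opening: 0.037
time: 27.17
ee_pos: [0.6047, -0.0421, 0.1126]
tcp_rot: [-180.0, 0.1, -177.0]
wrist_force: [0.2, -0.5, -0.1]
opening: 0.0367
t 27.17 pos [ 0.6047 -0.0421  0.1126] rpy [-1.7999e+02  1.0000e-01 -1.7698e+02] F [ 0.2 -0.5 -0.1] open 0.0367 q [-4. 12.  3. 81.  0. -7.]
tool shift to target [-0.0012 -0.001   0.0281] turn [-0.01  0.1   0.22]
```

View pics/g.png

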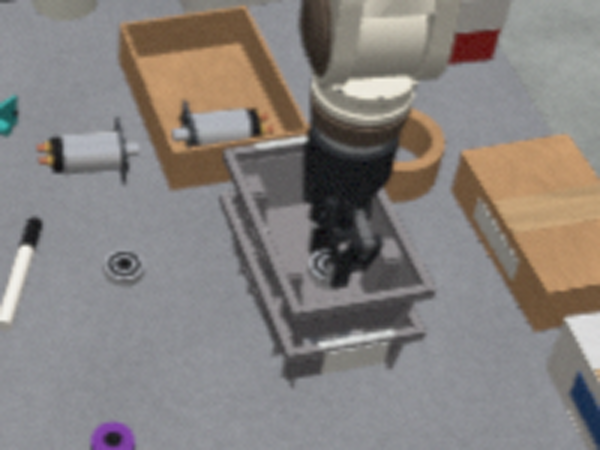

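Bearing_b is in the jaws at (325,262), inside the tote. I'll lower it to the floor and release.

```bash
python3 -m handwheel '[[0,0,0.008,0,0,0],[0,0,0.008,0,0,0],[0,0,0.005,0,0,0],[0,0,0.003,0,0,0],[0,0,0.002,0,0,0],[0,0,0.001,0,0,0],[0,0,0,0,0,0],[0,0,0,0,0,0]]'
```

```text
time: 27.88
ee_pos: [0.6044, -0.0419, 0.0844]
tcp_rot: [-180.0, 0.0, -177.0]
wrist_force: [-0.0, -0.3, -0.5]
opening: 0.0369
```

```bash
python3 -m handwheel '[[0,0,0.001,0,0,0],[0,0,0.001,0,0,0],[0,0,0,0,0,0],[0,0,0,0,0,0],[0,0,0,0,0,0],[0,0,0,0,0,0],[0,0,0,0,0,0],[0,0,0,0,0,0]]'
python3 -m handwheel '[[0,0,0,0,0,0],[0,0,0,0,0,0],[0,0,0,0,0,0],[0,0,0,0,0,0],[0,0,-0.01,0,0,0],[0,0,-0.02,0,0,0],[0,0,-0.03,0,0,0],[0,0,-0.04,0,0,0]]' 0.2
python3 s.py 0.4376 0.0694 0.12 -177.2
```

```text
time: 28.55
ee_pos: [0.6046, -0.042, 0.0841]
tcp_rot: [-180.0, 0.1, -177.0]
wrist_force: [-4.9, 0.6, 10.7]
opening: 0.0368
time: 29.22
ee_pos: [0.603, -0.0419, 0.1815]
tcp_rot: [180.0, -0.2, -177.0]
wrist_force: [0.1, -0.1, -0.1]
opening: 0.0511
t 29.22 pos [ 0.603  -0.0419  0.1815] rpy [ 179.97   -0.24 -176.97] F [ 0.1 -0.1 -0.1] open 0.0511 q [-4. 12. 10. 89.  0. -7.]
tool shift to target [0.159  0.1198 0.0622] turn [ 0.03 -0.24  0.23]
```

```bash
python3 -m handwheel '[[0.0265,0.02,0,0,0,0],[0.0265,0.02,0,0,0,0],[0.0265,0.02,0,0,0,0],[0.0265,0.02,0,0,0,0],[0.0265,0.02,0,0,0,0],[0.0265,0.02,0,0,0,0],[0,0,0.03,0,0,0],[0,0,0.03,0,0,0]]' 0.3
python3 -m handwheel '[[0,0,0.02,0,0,0],[0,0,0.01,0,0,0],[0,0,0.01,0,0,0],[0,0,0,0,0,0],[0,0,0,0,0,0],[0,0,0,0,0,0],[0,0,0,0,0,0],[0,0,0,0,0,0]]' >/dev/null
python3 s.py 0.4376 0.0694 0.022 -177.2
python3 - <<'E'
from h import *
a=snap("side"); b=snap("top")
i=[cv2.resize(a["img"][110:290,300:480],None,fx=2.2,fy=2.2),cv2.resize(b["img"][60:240,240:420],None,fx=2.2,fy=2.2)]
cv2.imwrite("pics/hh.png",np.hstack(i)[:,:,::-1])
E
```

```text
time: 29.88
ee_pos: [0.4394, 0.0706, 0.1244]
tcp_rot: [180.0, 0.3, -176.9]
wrist_force: [0.9, -1.2, -0.3]
opening: 0.0552
t 30.55 pos [0.4397 0.0695 0.0832] rpy [ 1.7999e+02  8.0000e-02 -1.7698e+02] F [-0.4 -1.  -0.4] open 0.0556 q [  9. -10. -22.  77.   0.   6.]
tool shift to target [ 0.0022 -0.      0.0612] turn [0.01 0.08 0.22]
```

View pics/hh.png

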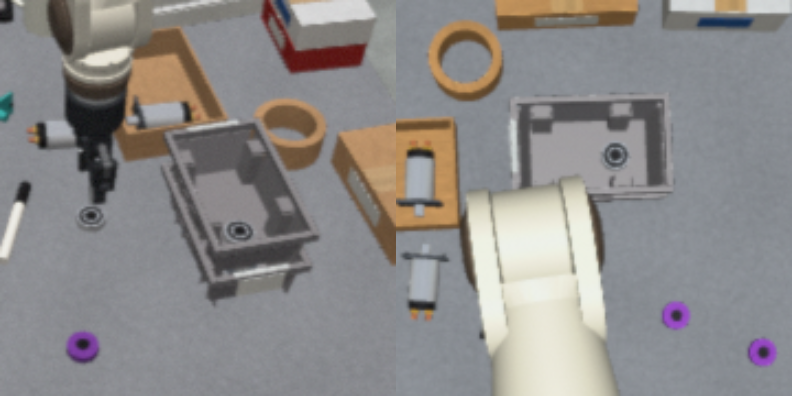

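Bearing_b lies flat in the upper tote ((238,231) side, (616,154) top), and the gripper is over bearing_a. Next, grip and lift it.

```bash
python3 -m handwheel '[[0.002,0,0.015,0,0,0],[0,0,0.018,0,0,0],[0,0,0.014,0,0,0],[0,0,0.009,0,0,0],[0,0,0.004,0,0,0],[0,0,0.001,0,0,0],[0,0,0,0,0,0],[0,0,0,0,0,0]]'
python3 -m handwheel '[[0,0,0,0,0,0],[0,0,0,0,0,0],[0,0,0,0,0,0],[0,0,0,0,0,0],[0,0,0,0,0,0],[0,0,0,0,0,0],[0,0,0,0,0,0],[0,0,0,0,0,0]]' -1 50
python3 -m handwheel '[[0,0,-0.01,0,0,0],[0,0,-0.02,0,0,0],[0,0,-0.03,0,0,0],[0,0,-0.03,0,0,0],[0,0,-0.03,0,0,0],[0,0,-0.03,0,0,0],[0,0,-0.02,0,0,0],[0,0,0,0,0,0]]'
python3 s.py 0.606 0.033 0.18 -177.2
```

```text
time: 31.32
ee_pos: [0.4376, 0.0694, 0.0221]
tcp_rot: [180.0, 0.1, -177.0]
wrist_force: [1.0, -0.4, 0.7]
opening: 0.0554
time: 31.98
ee_pos: [0.4377, 0.0695, 0.0224]
tcp_rot: [180.0, 0.1, -177.0]
wrist_force: [-1.7, -0.7, 6.2]
opening: 0.037
time: 32.65
ee_pos: [0.4386, 0.0696, 0.1966]
tcp_rot: [180.0, 0.4, -177.0]
wrist_force: [0.4, 0.3, -0.0]
opening: 0.0369
t 32.65 pos [0.4386 0.0696 0.1966] rpy [ 179.96    0.4  -176.97] F [ 0.4  0.3 -0. ] open 0.0369 q [  9. -11. -11.  90.  -0.   6.]
tool shift to target [-0.1651 -0.0454  0.0177] turn [0.04 0.4  0.23]
```

```bash
python3 -m handwheel '[[-0.033,-0.009,0,0,0,0],[-0.033,-0.009,0,0,0,0],[-0.033,-0.009,0,0,0,0],[-0.033,-0.009,0,0,0,0],[-0.033,-0.009,0,0,0,0],[0,0,0,0,0,0],[0,0,0.01,0,0,0],[0,0,0.01,0,0,0]]' >/dev/null
python3 -m handwheel '[[0,0,0.02,0,0,0],[0,0,0.02,0,0,0],[0,0,0.02,0,0,0],[0,0,0,0,0,0],[0,0,0,0,0,0],[0,0,0,0,0,0],[0,0,0,0,0,0],[0,0,0,0,0,0]]'
python3 s.py 0.606 0.033 0.084 -177.2
```

```text
time: 33.98
ee_pos: [0.6047, 0.0333, 0.1128]
tcp_rot: [180.0, 0.1, -177.0]
wrist_force: [-0.1, 0.0, -0.0]
opening: 0.0371
t 33.98 pos [0.6047 0.0333 0.1128] rpy [ 1.8000e+02  1.3000e-01 -1.7697e+02] F [-0.1  0.  -0. ] open 0.0371 q [ 3. 12.  3. 81.  0.  0.]
tool shift to target [-0.0012 -0.0003  0.0289] turn [0.   0.13 0.23]
```

```bash
python3 -m handwheel '[[0,0,0.008,0,0,0],[0,0,0.008,0,0,0],[0,0,0.006,0,0,0],[0,0,0.003,0,0,0],[0,0,0.002,0,0,0],[0,0,0.002,0,0,0],[0,0,0.001,0,0,0],[0,0,0,0,0,0]]'
python3 -m handwheel '[[0,0,0,0,0,0],[0,0,0,0,0,0],[0,0,0,0,0,0],[0,0,0,0,0,0],[0,0,-0.01,0,0,0],[0,0,-0.02,0,0,0],[0,0,-0.03,0,0,0],[0,0,-0.04,0,0,0]]' 0.2
python3 -m handwheel '[[0,0,0,0,0,5.8],[0,0,0,0,0,0],[0,0,0,0,0,0],[0,0,0,0,0,0],[0,0,0,0,0,0],[0,0,0,0,0,0],[0,0,0,0,0,0],[0,0,0,0,0,0]]' 0.6 80
python3 s.py 0.431 0.225 0.12 177.2
```

```text
time: 34.65
ee_pos: [0.6041, 0.0332, 0.0835]
tcp_rot: [-180.0, 0.1, -177.0]
wrist_force: [-7.6, -0.1, 15.5]
opening: 0.0367
time: 35.32
ee_pos: [0.603, 0.0332, 0.1804]
tcp_rot: [180.0, -0.3, -177.0]
wrist_force: [0.1, 0.5, 0.4]
opening: 0.0515
time: 35.98
ee_pos: [0.6041, 0.0332, 0.1809]
tcp_rot: [-180.0, -0.0, 177.3]
wrist_force: [-0.2, 0.2, 0.5]
opening: 0.0682
t 35.98 pos [0.6041 0.0332 0.1809] rpy [-1.8000e+02 -4.0000e-02  1.7726e+02] F [-0.2  0.2  0.5] open 0.0682 q [ 3. 12. 10. 88.  0.  6.]
tool shift to target [0.182  0.1833 0.061 ] turn [-0.   -0.04  0.06]
```

```bash
python3 -m handwheel '[[0.026,0.0262,0,0,0,0],[0.026,0.0262,0,0,0,0],[0.026,0.0262,0,0,0,0],[0.026,0.0262,0,0,0,0],[0.026,0.0262,0,0,0,0],[0.026,0.0262,0,0,0,0],[0.026,0.0262,0,0,0,0],[0,0,0.02,0,0,0]]' >/dev/null
python3 -m handwheel '[[0,0,0.02,0,0,0],[0,0,0.02,0,0,0],[0,0,0,0,0,0],[0,0,0,0,0,0],[0,0,0,0,0,0],[0,0,0,0,0,0],[0,0,0,0,0,0],[0,0,0,0,0,0]]'
python3 s.py 0.431 0.225 0.022 177.2
python3 - <<'E'
from h import *
a=snap("side"); b=snap("top")
i=[cv2.resize(a["img"][90:270,280:460],None,fx=2.2,fy=2.2),cv2.resize(b["img"][60:240,190:370],None,fx=2.2,fy=2.2)]
cv2.imwrite("pics/i.png",np.hstack(i)[:,:,::-1])
E
```

```text
time: 37.32
ee_pos: [0.4318, 0.2252, 0.1222]
tcp_rot: [180.0, 0.1, 177.2]
wrist_force: [0.3, -1.1, -0.2]
opening: 0.0684
t 37.32 pos [0.4318 0.2252 0.1222] rpy [1.7996e+02 7.0000e-02 1.7721e+02] F [ 0.3 -1.1 -0.2] open 0.0684 q [ 28.  -4. -13.  81.  -0.  30.]
tool shift to target [ 0.0009 -0.0003  0.1002] turn [0.04 0.07 0.01]
```

View pics/i.png

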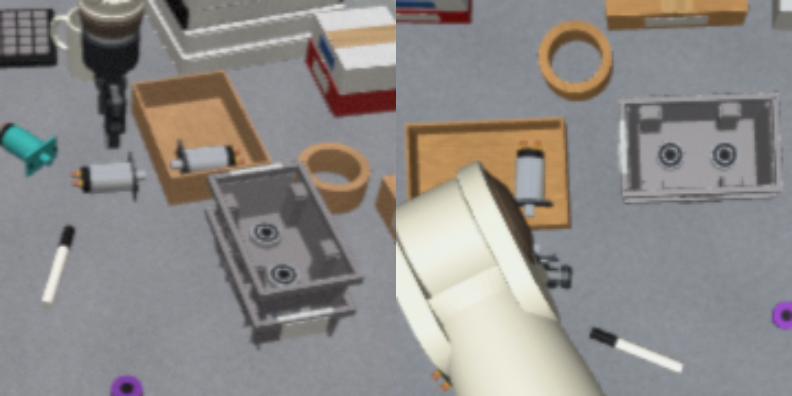

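Both bearings lie flat in the upper tote and the gripper is above the solenoid. Next, descend and grip.

```bash
python3 -m handwheel '[[0.001,0,0.02,0,0,0],[0,0,0.022,0,0,0],[0,0,0.022,0,0,0],[0,0,0.018,0,0,0],[0,0,0.012,0,0,0],[0,0,0.006,0,0,0],[0,0,0,0,0,0],[0,0,0,0,0,0]]'
python3 -m handwheel '[[0,0,0,0,0,0],[0,0,0,0,0,0],[0,0,0,0,0,0],[0,0,0,0,0,0],[0,0,0,0,0,0],[0,0,0,0,0,0],[0,0,0,0,0,0],[0,0,0,0,0,0]]' -1 80
python3 -m handwheel '[[0,0,-0.01,0,0,0],[0,0,-0.02,0,0,0],[0,0,-0.03,0,0,0],[0,0,-0.03,0,0,0],[0,0,-0.03,0,0,0],[0,0,-0.02,0,0,0],[0,0,0,0,0,0],[0,0,0,0,0,0]]'
python3 s.py 0.572 0.334 0.15 -176.8
```

```text
time: 38.08
ee_pos: [0.4307, 0.2253, 0.0219]
tcp_rot: [180.0, 0.0, 177.2]
wrist_force: [0.1, -0.2, 0.6]
opening: 0.0682
time: 38.75
ee_pos: [0.4311, 0.2256, 0.0228]
tcp_rot: [179.9, 0.1, 177.2]
wrist_force: [-0.7, -0.5, 6.6]
opening: 0.0403
time: 39.42
ee_pos: [0.4308, 0.2254, 0.1625]
tcp_rot: [179.9, 0.1, 177.2]
wrist_force: [-0.5, -0.2, -3.5]
opening: 0.0399
t 39.42 pos [0.4308 0.2254 0.1625] rpy [1.7993e+02 1.1000e-01 1.7723e+02] F [-0.5 -0.2 -3.5] open 0.0399 q [28. -5. -9. 85. -0. 30.]
tool shift to target [-0.1357  0.1153  0.0129] turn [ 0.06  0.12 -5.97]
```

```bash
python3 -m handwheel '[[-0.0226,0.0192,0,0,0,0],[-0.0226,0.0192,0,0,0,0],[-0.0226,0.0192,0,0,0,0],[-0.0226,0.0192,0,0,0,0],[-0.0226,0.0192,0,0,0,0],[-0.0226,0.0192,0,0,0,0],[0,0,0,0,0,-6],[0,0,0,0,0,0]]' >/dev/null
python3 -m handwheel '[[0,0,0.02,0,0,0],[0,0,0.02,0,0,0],[0,0,0.02,0,0,0],[0,0,0,0,0,0],[0,0,0,0,0,0],[0,0,0,0,0,0],[0,0,0,0,0,0],[0,0,0,0,0,0]]'
python3 s.py 0.572 0.334 0.0275 -176.8
python3 - <<'E'
from h import *
a=snap("side"); save(a,"j.png",(310,80,470,200),4)
E
```

```text
time: 40.75
ee_pos: [0.5718, 0.3339, 0.1029]
tcp_rot: [179.9, 0.1, -176.8]
wrist_force: [0.0, 0.7, -3.2]
opening: 0.04
t 40.75 pos [0.5718 0.3339 0.1029] rpy [ 1.7994e+02  1.1000e-01 -1.7680e+02] F [ 0.   0.7 -3.2] open 0.04 q [30. 20. 11. 81. -0. 27.]
tool shift to target [-0.0001 -0.      0.0754] turn [ 0.06  0.11 -0.  ]
```

View pics/j.png

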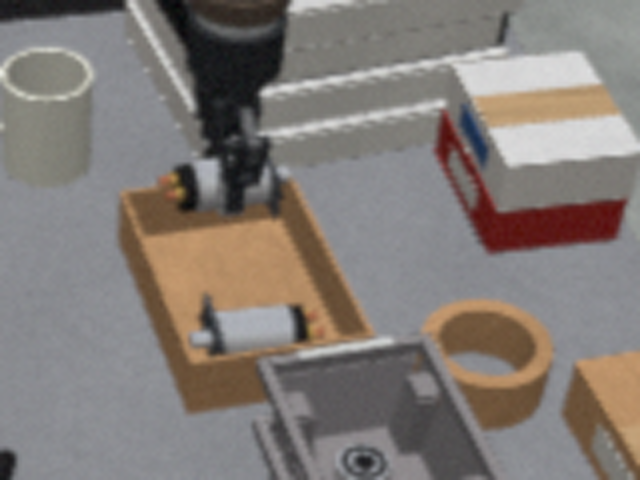

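The solenoid hangs level in the carton's free end, clear of the walls and paper stack. I'll lower it slowly.

```bash
python3 -m handwheel '[[0,0,0.012,0,0,0],[0,0,0.016,0,0,0],[0,0,0.016,0,0,0],[0,0,0.012,0,0,0],[0,0,0.008,0,0,0],[0,0,0.006,0,0,0],[0,0,0.002,0,0,0],[0,0,0,0,0,0]]'
python3 -m handwheel '[[0,0,0.001,0,0,0],[0,0,0.001,0,0,0],[0,0,0.001,0,0,0],[0,0,0.001,0,0,0],[0,0,0,0,0,0],[0,0,0,0,0,0],[0,0,0,0,0,0],[0,0,0,0,0,0]]'
```

```text
time: 41.47
ee_pos: [0.5713, 0.3337, 0.029]
tcp_rot: [-180.0, -0.0, -176.8]
wrist_force: [-0.3, -0.5, -2.7]
opening: 0.0401
time: 42.13
ee_pos: [0.5717, 0.3339, 0.0269]
tcp_rot: [180.0, 0.1, -176.8]
wrist_force: [-4.0, -0.8, 5.4]
opening: 0.04
```

Contact with the carton floor. I'll release, retreat upwards, and withdraw for a final look.

```bash
python3 -m handwheel '[[0,0,0,0,0,0],[0,0,0,0,0,0],[0,0,0,0,0,0],[0,0,0,0,0,0],[0,0,-0.01,0,0,0],[0,0,-0.02,0,0,0],[0,0,-0.03,0,0,0],[0,0,-0.04,0,0,0]]' 0.35
python3 -m handwheel '[[0,0,-0.04,0,0,0],[0,0,-0.04,0,0,0],[0.03,-0.02,0,0,0,0],[0.03,-0.02,0,0,0,0],[0.03,-0.02,0,0,0,0],[0.03,-0.02,0,0,0,0],[0.03,-0.02,0,0,0,0],[0.03,-0.02,0,0,0,0]]'
python3 -m handwheel '[[0.02,-0.02,0,0,0,0],[0.02,-0.02,0,0,0,0],[0,-0.035,0,0,0,0],[0,-0.035,0,0,0,0],[0,-0.035,0,0,0,0],[0,-0.035,0,0,0,0],[0,-0.035,0,0,0,0],[0,0,0,0,0,0]]'
python3 s.py
python3 - <<'E'
from h import *
a=snap("side"); b=snap("top"); np.savez("topZ.npz",**b)
i=[cv2.resize(a["img"][90:270,290:470],None,fx=2.2,fy=2.2),cv2.resize(b["img"][60:240,190:370],None,fx=2.2,fy=2.2)]
cv2.imwrite("pics/k.png",np.hstack(i)[:,:,::-1])
P=cloud(b)*1000
for n,x,y,hx,hy in(("floor",605,-5,35,15),("floorwide",615,-5,25,60)):
    M=(abs(P[...,0]-x)<hx)&(abs(P[...,1]-y)<hy)&(P[...,2]<90)&(P[...,2]>50); q=P[M]; A=np.c_[q[:,:2]-[x,y],np.ones(len(q))]
    print(n,np.linalg.lstsq(A,q[:,2],rcond=None)[0].round(4),len(q))
E
```

```text
time: 42.8
ee_pos: [0.5702, 0.333, 0.1244]
tcp_rot: [-179.9, -0.2, -176.8]
wrist_force: [0.2, 0.5, -0.2]
opening: 0.058
time: 43.47
ee_pos: [0.3969, 0.2028, 0.2059]
tcp_rot: [180.0, 0.0, -176.8]
wrist_force: [-0.3, -1.0, 0.7]
opening: 0.0577
time: 44.13
ee_pos: [0.3704, -0.0178, 0.2063]
tcp_rot: [-179.9, 0.1, -177.1]
wrist_force: [0.2, 0.2, 0.0]
opening: 0.0575
t 44.13 pos [ 0.3704 -0.0178  0.2063] rpy [-1.7991e+02  8.0000e-02 -1.7710e+02] F [0.2 0.2 0. ] open 0.0575 q [ -3. -20. -17.  93.  -0.  -6.]
floor [-7.60000e-03 -1.90000e-02  6.22629e+01] 228
floorwide [-1.78700e-01  6.70000e-03  6.71498e+01] 622
```

View pics/k.png

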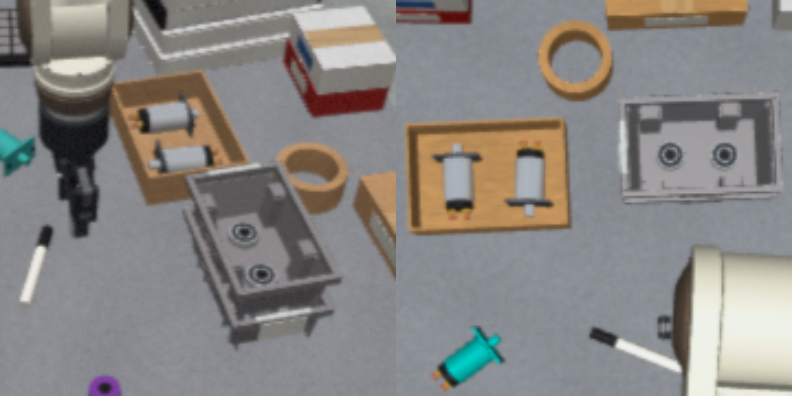

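Everything is in place: both solenoids in the carton, both bearings flat in the upper tote, floor at 62 mm, arm clear. I'll hand in.

```bash
python3 -c "
from workcell import order; print(order.job_done())"
```

```text
the job is handed in; nothing more can be done
None
```

The sort is finished and handed in at about 44 s, well under the 128 s limit. The interface gives no verdict, so what follows is from my own checks.

- **Placing:** the pulley is in tote_low and the loose solenoid is in the carton's free end. The empty tote is turned end for end on tote_low, with both bearings lying flat in it. Every part was lowered until I felt contact before release.
- **Stack:** the card strips are at opposite ends. The upper tote's floor measured 62 mm above the counter (61 mm expected), and the origins agreed within about 3 mm. Its rims measured 128–130 mm all round before the bearings went in.
- **Left alone:** the arm ended clear of everything. I did not go near the mug or the screwdriver, but I did not re-measure their positions.

Three readings disagreed:
- The first floor fit showed a slope of 0.048, and a repeat on a cleaner patch showed under 0.01.
- In the final picture the narrow floor fit gave about 0.02. A wider one gave 0.18, which I put down to wall points in its window and did not repeat.
- The gripper opening read 2–3 mm below the true width of the parts.

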